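# Clip the missing label holder behind the reagent shelf's lip and hold it down

### The arm

A 6-joint arm with a two-finger parallel gripper is mounted at the origin on the work surface. World frame = base frame: x ahead of the robot, y to its left, z up, the work surface at z = 0. Lengths are in m, angles in rad, forces in N, time in s.
With the tool pointing down it reaches from about 0.35 to 0.85 m from the base axis. Payload 8.1 kg.
Tool frame: the origin (TCP) lies on the centre line of the jaws, within the pads' length; the fingertips stand 17 mm ahead of it and the grasp point (between the pads) lies 2 mm behind it; z points along the fingers, y is the line along which they close (so a half turn about z gives the same grasp; the last joint's range is limited). The gripper opens to 93 mm and grips with 3 to 60 N. Pads are 15 mm wide; open, the fingers measure 128 mm over their backs; the gripper's body (75 mm by 188 mm) begins 65 mm behind the grasp point.
Start: joints at [-1.215, 0.13, 1.488, -0, 1.523, -0.085], TCP at [0.256, -0.543, 0.236] pointing down, gripper open.
Joint ranges: [-2.96, 2.96], [-0.89, 2.26], [0.02, 2.5], [-1.34, 4.48], [0, 2.73], [-2.66, 2.66]. Speed limits (rad/s): [2.39, 2.39, 2.79, 3.14, 3.14, 3.14].

### API

Orientations are given as a rotation vector (axis times angle).
In Python, from plant import robot, optics, close_job, models gives the robot as it stands.
- The arm moves only by the shell command python3 -m inch 'ROWS' [OPENING] [FORCE]. ROWS is a JSON object of lists of equal length, an entry for each row: "travel": the shift along the tool's x, y, z in m, a list of three; "spin": the turn about the tool's z in rad. In form: {"travel": [[x, y, z], ...], "spin": [spin, ...]}. A call has 1 to 10 rows; each row is the pose to reach, as a shift and turn from the pose commanded when the call began, along the tool's axes at that moment; what a row does not reach only later rows make up. A row lasts 1/12 s, in which the tool goes at most 41.7 mm and 7.16 degrees, less where a joint would pass 70% of its speed; a pose out of reach is approached as far as the arm can. A call with a gripper value outside its range is refused whole. OPENING is the closure, from 0 (fully open) to 1 (shut), set as the call begins (- or left out, the last holds). The fingers move at their own pace and stop on an object; FORCE is the grip in N (left out, the last holds). Time passes only in rows, so rows that repeat a pose let the fingers close. It gives the time, the measured TCP pose, the force, the opening and the grip force at its end, in the units of the state.
- robot.read_state(): the state, without advancing time (a new reading comes with each control period).
- optics.read_camera(name): name is "scene" or "top" or "wrist"; returns (picture, depth): 480x640x3 uint8, red, green, blue; 480x640 float32, m along the optical axis (not along the pixel's ray), 0 where there is no reading.
- optics.camera_info(name): a dict with "camera_matrix" (3x3 intrinsics, pixels), "view" (4x4, takes a point from world to camera coordinates). Camera axes: x right, y down, z forward; pixel columns grow to the right and rows downward; lengths in m; the calibration is good to about 2 mm. A picture is of the moment at which its call begins: read the wrist's pose just before it. camera_info takes no time and is no camera call; for the wrist camera it gives the pose at the moment of the call.
- close_job(): hands the job in; it is judged then, once.
Trained networks look in the newest picture that a camera, given by its name, has taken for a name from the list of things; names that differ only in an ending like _2 or _b are one class to them, and where a whole thing is asked for, a point or a joint stands for the part that bears it (a point fixed in the world has none). Each returns a list of dicts, best first, with "p" (0 to 1); they miss things now and then, are a little off and sometimes report something else, mostly with a low value. They report only what shows in the picture. A call takes as long as a camera call. They do not tell look-alikes from the thing itself.
- models.look_for(camera, name): "centre" ([x, y, z] in m, in world coordinates, good to about 4 mm: the middle of the surface that is visible of it).
- models.masks_of(camera, name): "region" (480x640 bool, what is visible of it).
The state is a dict: "t": time; "q": joint angles; "dq": joint speeds; "joint_torque": joint torques, N m; "tool_pos": TCP position; "orientation": TCP orientation; "force": force on the tool from outside, world axes, zero at the start; "wrist_torque": the same for the moment, N m; "opening": finger opening in m; "gripper_force": force on a finger pad.
Only numpy, scipy, OpenCV 4.12 (cv2) and the standard library are available. Lean on these libraries where they do the work, as an engineer would, in place of code of your own. Each camera call takes 0.05 s, during which the arm holds its last target. There are 200 camera calls.

### The job

On the low reagent shelf the two tall bottles have label holders clipped on the shelf's front lip, but the squat jar has none: take the spare holder that stands on the bench by its upright panel, set it over the lip centred in front of the squat jar with its card facing out, and work it down, rear tongue behind the lip, until it is fully home. Press it down firmly, without forcing it, for three seconds so that the tape under its saddle takes, and finish still gripping it and pressing it home. Leave everything else standing where it is.

Things in the scene. Friction and masses are not known exactly. Their poses are not given: they have to be found in the camera images.
- holder: The spare label holder, grey plastic, loose, 40 to 90 g, standing on its two feet on the bench, card towards the robot within about 0.6 rad. Origin: centre of its underside; x points from its card to its back, y along its width, z up. 64 mm wide (y), 77 mm tall. An upright card panel stands on a saddle clip: a roof with two legs, front skirt (-x) and rear tongue (+x).
- holder_panel (a point): Centre of the spare holder's flat upright panel, 53 mm above its origin. The panel is 8 mm thick (x), 64 mm wide (y) and 48 mm tall, from 29 to 77 mm above the origin. It is the part to grip, best across its thickness from above. Axes as the holder.
- holder_seat (a point): Centre of the underside of the saddle's roof (5 mm thick, 16 mm deep in x), 24 mm above the holder's origin; it lands on the lip's top edge when the holder is home. Tape under it takes with a steady firm push of about 10 N (under 4 N is too little, over 60 N cracks the plastic).
- holder_mouth (a point): Centre of the slot's open lower end, at the holder's origin. The legs are 4 mm thick and 24 mm long with an 8 mm slot (x) between them, open below and at both ends (y); the lowest 11 mm flare out to an 11 mm wide mouth, 22 mm over the outsides, to guide the clip onto the 5 mm lip. Axes as the holder.
- holder_card (a point): Centre of the white card on the front face of the spare holder's panel, 4.5 mm in front (-x) of its mid-plane, 54 mm above its origin. Axes as the holder.
- shelf: The reagent shelf, fixed and rigid: a grey board 180 mm deep (x), 460 mm long (y), its top 90 mm above the bench, with an upright aluminium lip along its whole front edge. Its front faces the robot, turned by up to 0.15 rad. Origin: centre of its underside on the bench; x points from its front to its back, y along the lip, z up.
- lip_mid (a point): Point on the top edge of the shelf's front lip, in the middle of its 5 mm thickness and 460 mm length, 87.5 mm in front of the shelf's origin and 120 mm above the bench (the lip rises 30 mm above the board). Axes as the shelf.
- jar: The squat brown glass jar, loose, 72 mm in diameter, 65 mm tall, in the left, middle or right one of three bays about 140 mm apart on the shelf, the only one with no label holder on the lip before it. Its axis is 75 mm behind the lip's mid-plane. Origin: centre of its underside; axes parallel to the shelf's.
- bottle_a: A tall brown glass bottle on the shelf, loose, 60 mm in diameter, 125 mm tall, its axis 75 mm behind the lip, with a label holder of the same kind already fixed on the lip in front of it. Origin: centre of its underside. Leave it.
- bottle_b: A second bottle exactly like bottle_a, with its own fixed label holder in front of it. Origin: centre of its underside. Leave it.
- beaker: Open glass beaker on the bench, loose, 68 mm in diameter, 75 mm tall. Origin: centre of its underside. Leave it.
- flask: Stoppered conical glass flask on the bench, loose, 76 mm in diameter at the foot, 118 mm tall. Origin: centre of its underside. Leave it.
- specimen: Small clear jar with a red cap on the bench, loose, 54 mm in diameter, 60 mm tall. Origin: centre of its underside. Leave it.
- dish: Shallow white dish on the bench, loose, 80 mm in diameter, 18 mm tall. Origin: centre of its underside. Leave it.
Not all that is in view belongs to the job. What is shaped like the jar but yellow is not meant.

How it is judged:
On the way, in this order (a step that is already met when the one before it is completed fails the run):
1. the spare holder is lifted off the bench in the gripper (height (world z) of holder above 0.05 m and contact force between the fingers and holder above 3 N and contact force between holder and shelf below 0.5 N), for 0.2 s.
2. it sits fully home on the lip in front of the squat jar, card out, and is kept pressed down there in the grip for 2 s (z of holder_seat in the frame of lip_mid between -0.003 and 0.002 m and x of holder_seat in the frame of lip_mid between -0.004 and 0.004 m and x of holder_card in the frame of lip_mid below -0.001 m and y of holder_seat in the frame of jar between -0.015 and 0.015 m and angle between the y axis of holder and the y axis of shelf, either way round below 0.1 rad and angle between holder's own z axis and vertical below 0.1 rad and contact force between holder and shelf between 4 and 50 N and contact force between the fingers and holder above 3 N), for 2 s.
At the end, for the whole second after the job is handed in: Holder home on the lip: roof within 2 mm of its top edge, card to the front, within 15 mm of centred on the squat jar, upright and parallel to the shelf within 0.1 rad; the gripper still holds it and presses it on the shelf with 4 to 50 N (all of step 2); the arm keeps its last pose, push and grip.
It fails at once if the holder is forced: more than 60 N between it and the shelf (contact force between holder and shelf above 60 N).
It fails at once if something else is shoved more than 30 mm or knocked over (distance of any of jar, bottle_a, bottle_b, beaker, flask, specimen, dish from where it was at the start of the episode above 0.03 m or angle between any of jar, bottle_a, bottle_b, beaker, flask, specimen, dish's own z axis and vertical above 0.4 rad).
It also fails if it takes over 42 s, if anything falls off the work surface, if the arm or the gripper's body presses on something with over 40 N, if the wrist force passes 120 N, or if a joint passes its speed limit or range.

## Working session

There is one attempt and no reset: what is moved stays moved. The work goes in short steps, Python scripts to look and compute and a shell command to move; the robot and the scene stay as the last step left them, time stands still between calls to the robot, and variables do not carry over. Pictures are saved under pics/ and viewed, at most 10 in all, crops included, and the job is handed in when it is done.

```bash
ls; mkdir -p pics
cat > h.py <<'E'
import numpy as np,cv2
from plant import robot,optics,models
from scipy.spatial.transform import Rotation as R
def cloud(cam,d,info=None):
    i=info or optics.camera_info(cam);K=np.array(i["camera_matrix"]);V=np.linalg.inv(np.array(i["view"]))
    v,u=np.mgrid[:480,:640]
    P=np.stack([(u-K[0,2])/K[0,0]*d,(v-K[1,2])/K[1,1]*d,d,np.ones_like(d)],-1)@V.T
    P=P[...,:3];P[d<=0]=np.nan;return P
def proj(cam,p):
    i=optics.camera_info(cam);c=np.array(i["view"])@np.append(p,1);k=np.array(i["camera_matrix"])@c[:3];return (k[:2]/k[2]).round()
def save(n,im,f=1): cv2.imwrite("pics/"+n,cv2.resize(im[...,::-1],None,fx=f,fy=f))
E
python3 - <<'E'
from h import *
print(robot.read_state())
for c in("scene","top"):
    im,d=optics.read_camera(c);save(c+"0.png",im)
    print(c,np.linalg.inv(optics.camera_info(c)["view"])[:3,3:].T.round(3))
    for n in("holder","jar","bottle_a","lip_mid","holder_card","beaker","flask","specimen","dish"):
        print(n,[(np.round(r["centre"],3).tolist(),round(r["p"],2),proj(c,r["centre"]).tolist()) for r in models.look_for(c,n)[:5]])
E
```

```text
pics
{'t': 0.0, 'q': array([-1.21542046e+00,  1.31184242e-01,  1.48928307e+00,  7.08424604e-06,
        1.52300902e+00, -8.53887059e-02]), 'dq': array([-0.0001959 ,  0.0006711 , -0.00057374, -0.00010959,  0.00089704,
        0.00040512]), 'joint_torque': array([ 3.06842790e-03, -5.59850693e+01, -4.91750371e+01,  7.72718084e-02,
        3.56872589e-02, -1.35729683e-04]), 'tool_pos': array([ 0.25581597, -0.54212638,  0.23457157]), 'orientation': array([-3.06378771e+00, -6.86351803e-01,  3.86973364e-04]), 'force': array([-0.37179372, -0.67238771, -0.1622612 ]), 'wrist_torque': array([-0.02880773, -0.00898751,  0.0191208 ]), 'gripper_force': 0.0, 'opening': 0.09294919767200263}
scene [[1.139 0.493 0.819]]
holder [([0.457, -0.24, 0.038], 0.68, [231.0, 205.0])]
jar [([0.714, 0.057, 0.145], 0.91, [252.0, 296.0]), ([0.473, 0.094, 0.048], 0.58, [346.0, 263.0]), ([0.48, 0.231, 0.047], 0.56, [403.0, 294.0])]
bottle_a [([0.725, 0.183, 0.169], 0.7, [308.0, 325.0]), ([0.71, -0.082, 0.161], 0.63, [193.0, 254.0])]
lip_mid [([0.744, 0.09, 0.09], 0.75, [258.0, 336.0])]
holder_card [([0.455, -0.232, 0.
[... 453 characters left out ...]
 [451.0, 291.0])]
jar [([0.7, -0.269, 0.064], 0.91, [463.0, 186.0]), ([0.696, 0.038, 0.155], 0.88, [334.0, 177.0]), ([0.456, 0.086, 0.056], 0.41, [313.0, 288.0])]
bottle_a [([0.685, -0.099, 0.176], 0.95, [397.0, 180.0]), ([0.698, 0.167, 0.176], 0.71, [276.0, 173.0])]
lip_mid [([0.726, 0.036, 0.094], 0.65, [335.0, 171.0]), ([0.688, -0.097, 0.178], 0.52, [396.0, 178.0])]
holder_card [([0.45, -0.238, 0.055], 0.71, [452.0, 291.0]), ([0.345, 0.358, 0.007], 0.61, [199.0, 335.0])]
beaker []
flask [([0.451, -0.063, 0.042], 0.95, [377.0, 291.0])]
specimen [([0.457, 0.085, 0.061], 0.85, [313.0, 287.0]), ([0.446, -0.24, 0.053], 0.41, [452.0, 293.0])]
dish [([0.345, 0.352, 0.008], 0.89, [202.0, 335.0])]
```

View pics/scene0.png

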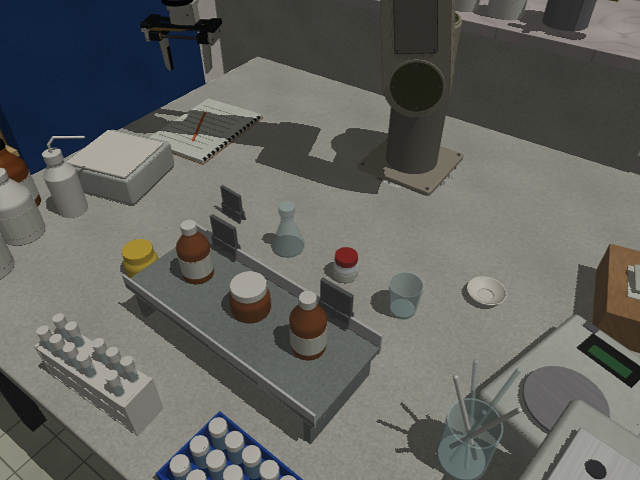

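View pics/top0.png

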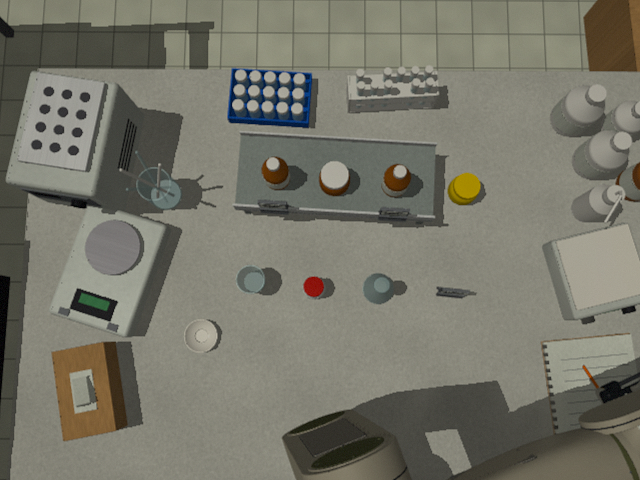

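The brown squat jar is in the middle bay: scene (250,296), top (334,178). Both neighbours have holders at top (273,205) and (394,213). Other jar candidates are the yellow one at top (464,188), which is excluded by its colour, and the red-capped specimen at (313,288), which is on the bench. The spare holder stands at top (452,292). Next I'll confirm this in a crop and measure.

Run:
```python
from h import *
im,d=optics.read_camera("top");P=cloud("top",d);save("crop.png",im[130:310,230:490],3)
z=P[...,2];X=P[...,0];Y=P[...,1]
def fit(m,n):
    q=P[m];c=np.median(q,0);c2=q.mean(0);w,v=np.linalg.eigh(np.cov(q[:,:2].T));a=v[:,1]
    print(n,len(q),c2.round(4),"mid",((q.min(0)+q.max(0))/2).round(4),"dir ang from +y",np.arctan2(-a[0]*np.sign(a[1]),abs(a[1])).round(4),q[:,2].min().round(3),q[:,2].max().round(3))
fit((abs(X-.451)<.06)&(abs(Y+.236)<.06)&(z>.06)&(z<.09),"holder")
fit((abs(X-.451)<.06)&(abs(Y+.236)<.06)&(z>.02)&(z<.09),"holder all")
lip=(X>.55)&(X<.68)&(abs(Y-.03)<.26)&(z>.108)&(z<.128)
fit(lip,"lip");q=P[lip]
for k in range(3):
    p=np.polyfit(q[:,1],q[:,0],1);r=q[:,0]-np.polyval(p,q[:,1]);q=q[abs(r)<.006];print(p,r.std(),len(q),q[:,1].min(),q[:,1].max(),np.median(q[:,2]))
fit((abs(X-.69)<.06)&(abs(Y-.038)<.05)&(z>.145)&(z<.17),"jar top")
for yb in(-.099,.167): fit((X>.55)&(X<.64)&(abs(Y-yb)<.06)&(z>.16)&(z<.185),"fixed")
```

```text
holder 126 [ 0.4517 -0.2399  0.0751] mid [ 0.4519 -0.2409  0.0729] dir ang from +y -0.0961 0.062 0.083
holder all 213 [ 0.4503 -0.238   0.0583] mid [ 0.4523 -0.2408  0.0522] dir ang from +y -0.1172 0.021 0.083
lip 778 [0.6326 0.0335 0.1188] mid [0.6448 0.0413 0.118 ] dir ang from +y -0.0367 0.108 0.128
[0.0360371 0.6313901] 0.017010682145335555 309 -0.15459403818151274 0.27092073029132313 0.11905564481828335
[0.04852823 0.62692658] 0.0018429227156563624 308 -0.15459403818151274 0.27092073029132313 0.11910473126406107
[0.04846689 0.62690972] 0.0017965098949526167 308 -0.15459403818151274 0.27092073029132313 0.11910473126406107
jar top 621 [0.7023 0.0389 0.1545] mid [0.7028 0.0389 0.154 ] dir ang from +y -1.5559 0.145 0.163
fixed 144 [ 0.6198 -0.0936  0.1707] mid [ 0.6203 -0.0934  0.1699] dir ang from +y -0.0483 0.161 0.179
fixed 138 [0.6348 0.1741 0.1702] mid [0.6342 0.1756 0.169 ] dir ang from +y -0.0485 0.16 0.178
```

View pics/crop.png

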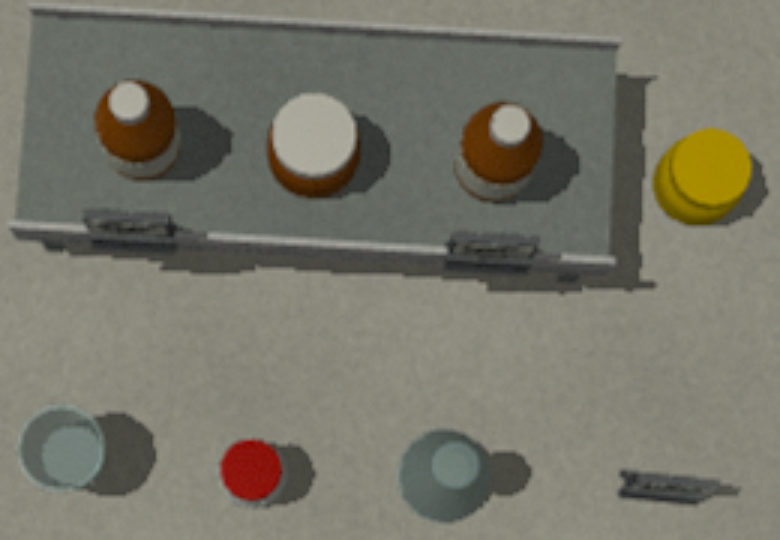

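The crop confirms it: the brown jar with the white cap is at crop (315,140), with a bare lip in front. The spare holder is at crop (662,487).

```bash
cat >> h.py <<'E'
def tool():
    s=robot.read_state();return np.array(s["tool_pos"]),R.from_rotvec(s["orientation"]).as_matrix(),s
def togo(target,yaw):
    "yaw: wanted world angle of the tool's y axis (mod pi)"
    p,M,s=tool();cur=np.arctan2(M[1,1],M[0,1]);dy=(yaw-cur+np.pi/2)%np.pi-np.pi/2
    print("travel",(M.T@(np.array(target)-p)).round(4),"spin",round(-dy,4),"or",round(-dy+np.pi*np.sign(dy),3),"q",s["q"].round(2),"force",s["force"].round(1),"t",round(s["t"],2),"pos",p.round(4),"yz",M[:,1].round(3),M[:,2].round(3))
E
python3 - <<'E'
from h import *
p,M,s=tool();V=np.linalg.inv(optics.camera_info("wrist")["view"]);print(M.round(3));print("cam in tool",(M.T@(V[:3,3]-p)).round(3),(M.T@V[:3,:3]).round(3),optics.camera_info("wrist")["camera_matrix"])
togo([.452,-.240,.24],-.1)
E
```

```text
[[ 0.904  0.427  0.   ]
 [ 0.427 -0.904  0.   ]
 [ 0.    -0.    -1.   ]]
cam in tool [ 0.075  0.    -0.148] [[ 0.    -0.965 -0.264]
 [ 1.     0.    -0.   ]
 [ 0.    -0.264  0.965]] [[396.91147869   0.         316.32943154]
 [  0.         396.91147869 236.75211699]
 [  0.           0.           1.        ]]
travel [ 0.3064 -0.1901 -0.0044] spin -1.03 or 2.112 q [-1.22  0.13  1.49  0.    1.52 -0.09] force [ 0.4 -0.7 -0.4] t 1.05 pos [ 0.256  -0.5426  0.2356] yz [ 0.427 -0.904 -0.   ] [ 0.  0. -1.]
```

```bash
python3 -m inch '{"travel":[[0.306,-0.19,0],[0.306,-0.19,0],[0.306,-0.19,0],[0.306,-0.19,0],[0.306,-0.19,0],[0.306,-0.19,0],[0.306,-0.19,0],[0.306,-0.19,0],[0.306,-0.19,0],[0.306,-0.19,0]],"spin":[-1.03,-1.03,-1.03,-1.03,-1.03,-1.03,-1.03,-1.03,-1.03,-1.03]}' 0
python3 -m inch '{"travel":[[0,0,0]],"spin":[0]}'
cat > hold.py <<'E'
from h import *
i=optics.camera_info("wrist");im,d=optics.read_camera("wrist");P=cloud("wrist",d,i)
X,Y,z=P[...,0],P[...,1],P[...,2]
m=(abs(X-.452)<.05)&(abs(Y+.24)<.055)&(z>.068)&(z<.088);q=P[m]
print(len(q),q.mean(0).round(4),"ztop",np.percentile(q[:,2],[50,95]).round(4))
t=q[q[:,2]>np.percentile(q[:,2],50)]
r=cv2.minAreaRect((t[:,:2]*1000).astype(np.float32));print("rect mm",np.round(r[0],1),np.round(r[1],1),r[2])
c=t.mean(0);w,v=np.linalg.eigh(np.cov(t[:,:2].T));a=v[:,1]*np.sign(v[1,1]);print("top mean",c.round(4),"yaw",np.arctan2(-a[0],a[1]).round(4))
save("wr_hold.png",im)
print([(np.round(r["centre"],4),round(r["p"],2)) for r in models.look_for("wrist","holder")])
m=models.masks_of("wrist","holder")
if m: q=P[m[0]["region"]];print("mask",np.nanmean(q,0).round(4),np.nanpercentile(q,[2,98],0).round(4))
togo([.452,-.24,.06],-.1)
E
python3 hold.py
```

```text
t: 1.88
tool_pos: [0.454, -0.236, 0.2359]
orientation: [-2.322, -2.116, -0.003]
force: [0.1, -0.6, -0.1]
opening: 0.0928
gripper_force: 0.0
t: 1.97
tool_pos: [0.4524, -0.239, 0.2358]
orientation: [2.327, 2.111, -0.0]
force: [-0.0, -0.4, 0.1]
opening: 0.093
gripper_force: 0.0
787 [ 0.4532 -0.2395  0.0762] ztop [0.0763 0.0774]
rect mm [ 453.1 -240.7] [63.2  7.4] 84.25753784179688
top mean [ 0.4532 -0.24    0.0768] yaw -0.0931
[(array([ 0.4506, -0.2362,  0.0499]), 0.96)]
mask [ 0.4537 -0.2384  0.0467] [[ 0.4417 -0.2715  0.0014]
 [ 0.465  -0.2089  0.0774]]
travel [0.0012 0.0007 0.1756] spin -0.0015 or 3.14 q [-0.59 -0.11  1.73 -0.    1.52 -0.49] force [ 0.2 -1.5  0.1] t 2.12 pos [ 0.4512 -0.2411  0.2356] yz [ 0.995 -0.101 -0.   ] [-0. -0. -1.]
```

View pics/wr_hold.png

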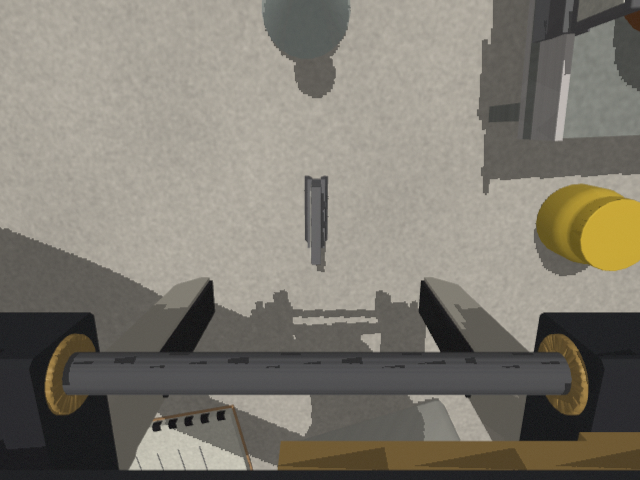

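Wrist view: the spare holder is at (316,220), between the open fingers. The top and wrist views agree on (0.453,-0.240), top edge z about 0.077. Descending to grip.

```bash
python3 -m inch '{"travel":[[0.001,0.001,0.03],[0.001,0.001,0.06],[0.001,0.001,0.09],[0.001,0.001,0.12],[0.001,0.001,0.14],[0.001,0.001,0.16],[0.001,0.001,0.175],[0.001,0.001,0.18],[0.001,0.001,0.18]],"spin":[0,0,0,0,0,0,0,0,0]}' 0
python3 -m inch '{"travel":[[0,0,0],[0,0,0],[0,0,0],[0,0,0],[0,0,0],[0,0,0],[0,0,0],[0,0,0],[0,0,0],[0,0,0]],"spin":[0,0,0,0,0,0,0,0,0,0]}' 1 50
```

```text
t: 2.87
tool_pos: [0.4511, -0.2397, 0.0541]
orientation: [-2.33, -2.103, 0.001]
force: [0.4, -0.4, 0.1]
opening: 0.0929
gripper_force: 0.0
t: 3.7
tool_pos: [0.4528, -0.2393, 0.0556]
orientation: [-2.33, -2.108, 0.0]
force: [0.4, 1.1, 0.8]
opening: 0.0312
gripper_force: 0.0
```

```bash
python3 -m inch '{"travel":[[0,0,0],[0,0,0],[0,0,0],[0,0,0],[0,0,0],[0,0,0]],"spin":[0,0,0,0,0,0]}'
python3 -m inch '{"travel":[[0,0,-0.01],[0,0,-0.03],[0,0,-0.06],[0,0,-0.09],[0,0,-0.12],[0,0,-0.15],[0,0,-0.18],[0,0,-0.2],[0,0,-0.2],[0,0,-0.2]],"spin":[0,0,0,0,0,0,0,0,0,0]}'
cat > look.py <<'E'
from h import *
import sys
p,M,s=tool();i=optics.camera_info("wrist");im,d=optics.read_camera("wrist");P=cloud("wrist",d,i);save(sys.argv[1],im)
T=(P-p)@M   # tool frame
m=(abs(T[...,1])<.02)&(abs(T[...,0])<.05)&(T[...,2]>-.035)&(T[...,2]<.08)&~np.isnan(T[...,2])
q=T[m];print(len(q))
for a,b in((-.03,-.02),(-.02,-.01),(-.01,0.),(0,.01),(.01,.03),(.03,.05),(.05,.08)):
    k=q[(q[:,2]>=a)&(q[:,2]<b)]
    if len(k):print(a,b,len(k),k.min(0).round(4),k.max(0).round(4),k.mean(0).round(4))
np.savez("look.npz",T=T,P=P)
togo([.63,.04,.25],-.05)
E
python3 look.py wr_lift.png
```

```text
t: 4.2
tool_pos: [0.4528, -0.2393, 0.0556]
orientation: [-2.33, -2.108, 0.0]
force: [-0.1, 1.0, -0.2]
opening: 0.0073
gripper_force: 50.0
t: 5.03
tool_pos: [0.4535, -0.2398, 0.2577]
orientation: [2.327, 2.105, 0.001]
force: [0.1, -0.2, -1.5]
opening: 0.0076
gripper_force: 50.0
7639
-0.03 -0.02 2698 [-0.0334 -0.0072 -0.03  ] [ 0.0306  0.0101 -0.02  ] [ 0.0062  0.0015 -0.0216]
-0.02 -0.01 1305 [-0.0332 -0.0179 -0.02  ] [ 0.031   0.0199 -0.01  ] [ 0.012   0.0011 -0.0156]
-0.01 0.0 914 [ 0.0081 -0.0174 -0.01  ] [ 0.0307  0.02   -0.    ] [ 0.0137  0.0014 -0.0051]
0 0.01 737 [ 0.0084 -0.0169  0.    ] [0.0309 0.0199 0.01  ] [0.0139 0.0015 0.0048]
0.01 0.03 1085 [ 0.0056 -0.015   0.01  ] [0.0308 0.0176 0.03  ] [0.0201 0.0017 0.0227]
0.03 0.05 359 [-0.0019 -0.0084  0.0301] [0.0308 0.0113 0.05  ] [0.0234 0.0014 0.0434]
0.05 0.08 346 [-0.0037 -0.0099  0.05  ] [0.0307 0.0129 0.0565] [0.0152 0.0016 0.0526]
travel [0.2956 0.1485 0.0058] spin -0.05 or 3.092 q [-0.59 -0.12  1.7   0.    1.56 -0.49] force [ 0.8  0.7 -0.2] t 5.08 pos [ 0.4528 -0.2393  0.2558] yz [ 0.995 -0.1    0.   ] [ 0. -0. -1.]
```

View pics/wr_lift.png

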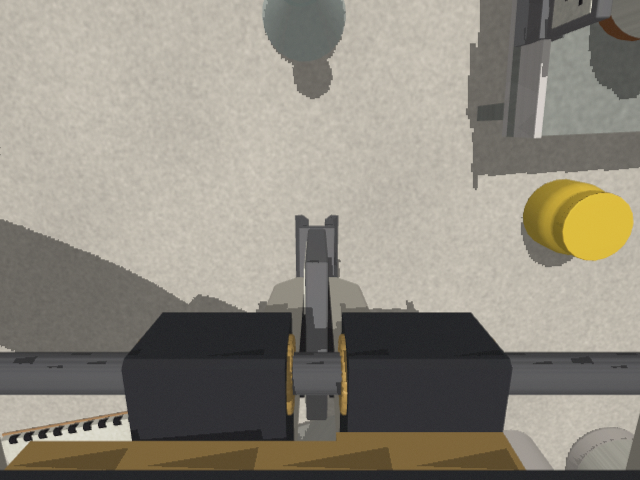

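The holder is held straight: (318,260) between the pads, legs pointing down. Carrying it above the lip.

```bash
python3 -m inch '{"travel":[[0.03,0.015,0],[0.06,0.03,0],[0.1,0.05,0],[0.14,0.07,0],[0.18,0.09,0],[0.22,0.11,0],[0.25,0.124,0],[0.28,0.138,0],[0.298,0.147,0],[0.298,0.147,0]],"spin":[0,0,0,-0.02,-0.03,-0.05,-0.05,-0.05,-0.05,-0.05]}'
python3 -m inch '{"travel":[[0,0,0],[0,0,0],[0,0,0]],"spin":[0,0,0]}'
python3 look.py wr_lip.png
python3 - <<'E'
from h import *
f=np.load("look.npz");T,P=f["T"],f["P"];z=P[...,2];X,Y=P[...,0],P[...,1]
k=(z>.112)&(z<.126)&(X>.59)&(X<.67)&(Y<.3)&(Y>-.2);q=P[k]
print(len(q))
for _ in range(4):
    p=np.polyfit(q[:,1],q[:,0],1);r=q[:,0]-np.polyval(p,q[:,1]);q=q[abs(r)<.004]
print("lip",p,len(q),q[:,1].min(),q[:,1].max(),np.median(q[:,2]),np.percentile(r,[2,98]))
tp,M,s=tool();t=(q-tp)@M;pp=np.polyfit(t[:,0],t[:,1],1);print("lip in tool y=a x+b",pp)
b=(z>.15)&(z<.165)&(abs(X-.7)<.05)&(abs(Y-.04)<.06);q=P[b]
if len(q)>20:
    c=cv2.minEnclosingCircle((q[:,:2]*1000).astype(np.float32));print("jar cap",c,q.mean(0))
E
```

```text
t: 5.92
tool_pos: [0.6288, 0.0467, 0.2525]
orientation: [-2.269, -2.167, 0.003]
force: [-0.3, -0.1, -1.4]
opening: 0.008
gripper_force: 50.0
t: 6.17
tool_pos: [0.628, 0.0413, 0.2548]
orientation: [-2.277, -2.163, 0.002]
force: [-0.4, -1.2, -0.1]
opening: 0.0077
gripper_force: 50.0
7625
-0.03 -0.02 2661 [-0.0335 -0.0071 -0.03  ] [ 0.0305  0.0102 -0.02  ] [ 0.0058  0.0015 -0.0216]
-0.02 -0.01 1335 [-0.0337 -0.0177 -0.02  ] [ 0.0307  0.02   -0.01  ] [ 0.0122  0.0011 -0.0158]
-0.01 0.0 916 [ 0.0079 -0.0174 -0.01  ] [ 0.0307  0.02   -0.    ] [ 0.0138  0.0015 -0.0052]
0 0.01 739 [ 0.0082 -0.0169  0.    ] [0.0306 0.0199 0.01  ] [0.0138 0.0015 0.0048]
0.01 0.03 1089 [ 0.0049 -0.0145  0.01  ] [0.0308 0.0189 0.03  ] [0.02   0.0018 0.0227]
0.03 0.05 356 [-0.0019 -0.0082  0.03  ] [0.0307 0.0113 0.05  ] [0.0229 0.0013 0.0436]
0.05 0.08 340 [-0.0038 -0.0098  0.05  ] [0.0306 0.0129 0.0561] [0.0154 0.0017 0.0526]
travel [-0.001   0.0019  0.0052] spin -0.0016 or 3.14 q [-0.02  0.2   1.37 -0.    1.57  0.04] force [ 1.8  0.2 -0. ] t 6.22 pos [0.6282 0.0411 0.2552] yz [ 0.999 -0.052 -0.001] [-0.001 -0.    -1.   ]
1956
lip [0.04080552 0.62909316] 748 0.04689228742838454 0.14508292393425343 0.11917413970582144 [-0.00220271  0.00203732]
lip in tool y=a x+b [-0.01104517  0.00268044]
jar cap ((703.9042358398438, 39.667667388916016), 31.671560287475586) [0.70372463 0.04110305 0.15411287]
```

View pics/wr_lip.png

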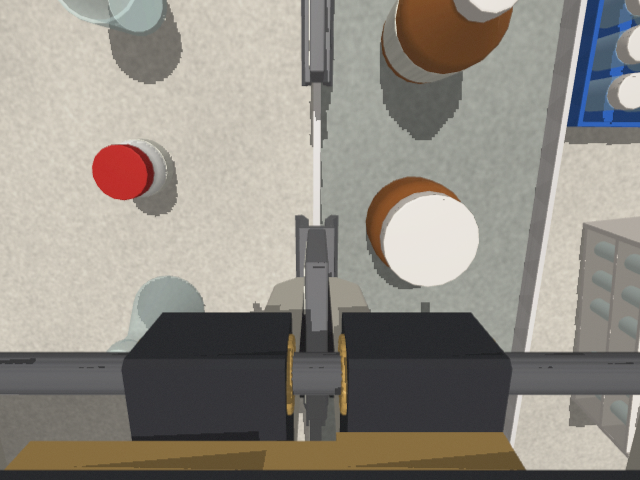

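Wrist view: the lip runs at (317,170), in line with the holder's slot at (317,225), and the squat jar is beside it at (430,238). The offset is about 1 mm. I'll go down to just above the lip and re-measure.

```bash
python3 -m inch '{"travel":[[0.003,0.001,0.02],[0.003,0.001,0.04],[0.003,0.001,0.055],[0.003,0.001,0.065],[0.003,0.001,0.072],[0.003,0.001,0.075],[0.003,0.001,0.075],[0.003,0.001,0.075]],"spin":[0,0,0,0,0,0,0,0]}'
python3 look.py wr_near.png
python3 - <<'E'
from h import *
f=np.load("look.npz");T,P=f["T"],f["P"];z=P[...,2];X,Y=P[...,0],P[...,1]
tp,M,s=tool()
k=(z>.114)&(z<.124)&(abs(T[...,1])<.02)&(T[...,0]>.038)&(T[...,0]<.1);q=T[k]
for _ in range(3):
    p=np.polyfit(q[:,0],q[:,1],1);r=q[:,1]-np.polyval(p,q[:,0]);q=q[abs(r)<.004]
print(len(q),"lip tool a,b",p,"mean",q.mean(0),q[:,0].min(),q[:,0].max(),"z",np.median(P[k][:,2]))
E
```

```text
t: 6.88
tool_pos: [0.6304, 0.0452, 0.1816]
orientation: [2.276, 2.164, 0.001]
force: [-0.5, 0.8, 0.6]
opening: 0.0078
gripper_force: 50.0
8077
-0.03 -0.02 2665 [-0.0335 -0.0071 -0.0299] [ 0.0308  0.0102 -0.02  ] [ 0.0059  0.0015 -0.0216]
-0.02 -0.01 1339 [-0.0336 -0.0178 -0.02  ] [ 0.0309  0.02   -0.01  ] [ 0.0122  0.001  -0.0157]
-0.01 0.0 913 [ 0.0081 -0.0172 -0.01  ] [ 0.0306  0.02   -0.    ] [ 0.0135  0.0017 -0.0051]
0 0.01 735 [ 0.0079 -0.0172  0.    ] [0.0308 0.0198 0.01  ] [0.0139 0.0015 0.0048]
0.01 0.03 1088 [ 0.0053 -0.0149  0.01  ] [0.0308 0.018  0.03  ] [0.02   0.0018 0.0227]
0.03 0.05 355 [-0.0017 -0.0082  0.03  ] [0.0307 0.0114 0.05  ] [0.0235 0.0019 0.0431]
0.05 0.08 786 [-0.0039 -0.0098  0.05  ] [0.0499 0.0128 0.0649] [0.0272 0.0001 0.0581]
travel [-0.0053 -0.0002 -0.0681] spin -0.0001 or 3.141 q [-0.01  0.24  1.46  0.    1.44  0.04] force [-0.3 -0.4  0.3] t 6.93 pos [0.6306 0.0453 0.1819] yz [ 0.999 -0.05   0.002] [ 0.002  0.    -1.   ]
1174 lip tool a,b [ 0.00788836 -0.00121185] mean [ 0.07098415 -0.0006519   0.0623475 ] 0.03833222635125934 0.09975977477233232 z 0.11921145462211401
```

View pics/wr_near.png

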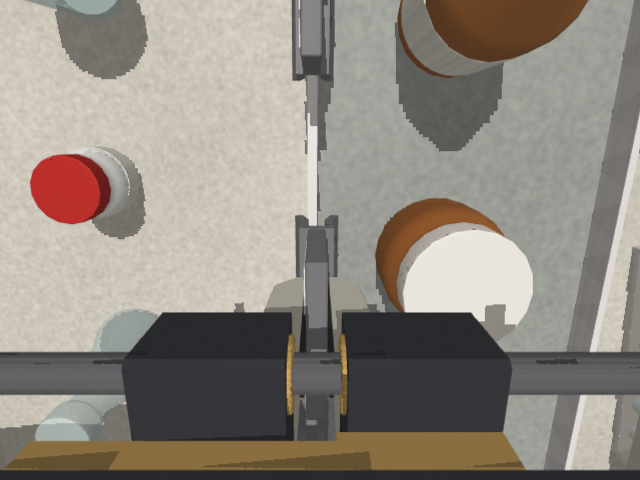

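The lip, at (312,170), is about 2.5 mm towards the robot from the slot centre at (317,222). I'll correct that and enter the mouth gently.

```bash
python3 -m inch '{"travel":[[0,-0.0025,0],[0,-0.0025,0],[0,-0.0025,0.004],[0,-0.0025,0.008],[0,-0.0025,0.012],[0,-0.0025,0.015],[0,-0.0025,0.018],[0,-0.0025,0.018]],"spin":[0,0,0,0,0,0,0,0]}'
python3 - <<'E'
from h import *
p,M,s=tool();i=optics.camera_info("wrist");im,d=optics.read_camera("wrist");P=cloud("wrist",d,i);save("wr_in.png",im[150:300,230:410],4)
T=(P-p)@M;z=P[...,2]
k=(z>.114)&(z<.124)&(abs(T[...,1])<.02)&(T[...,0]>.038)&(T[...,0]<.1);q=T[k]
for _ in range(3):
    c=np.polyfit(q[:,0],q[:,1],1);r=q[:,1]-np.polyval(c,q[:,0]);q=q[abs(r)<.004]
print(c,q.mean(0),s["force"],s["wrist_torque"],p,M[:,2])
E
```

```text
t: 7.6
tool_pos: [0.6269, 0.0456, 0.1614]
orientation: [-2.275, -2.164, 0.002]
force: [-0.1, 1.0, 0.5]
opening: 0.0078
gripper_force: 50.0
[0.00704264 0.00251094] [0.07046595 0.00300721 0.04213426] [-0.07085683  1.03218434  0.52468927] [-0.05123052 -0.01979437 -0.01398352] [0.62688626 0.04555301 0.16138334] [-1.69318011e-03  2.66464698e-05 -9.99998566e-01]
```

View pics/wr_in.png

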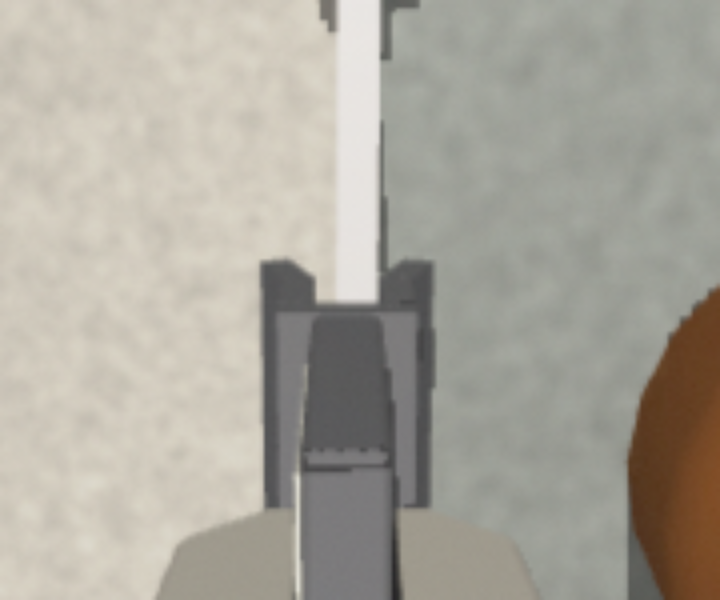

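The lip, at crop (358,200), is inside the mouth at crop (347,280), about 1.3 mm off-centre. I'll centre it and go on down in small steps.

```bash
python3 -m inch '{"travel":[[0,0.0012,0],[0,0.0012,0.002],[0,0.0012,0.004],[0,0.0012,0.006],[0,0.0012,0.007],[0,0.0012,0.008],[0,0.0012,0.008]],"spin":[0,0,0,0,0,0,0]}'; python3 -c "
from h import *
togo([.628,.044,.151],-.0485)"
```

```text
t: 8.23
tool_pos: [0.6285, 0.0455, 0.1543]
orientation: [-2.276, -2.165, 0.0]
force: [0.1, -0.0, 0.1]
opening: 0.0078
gripper_force: 50.0
travel [-0.0015 -0.0004  0.0033] spin -0.0015 or 3.14 q [-0.01  0.26  1.49  0.    1.39  0.04] force [ 0.1 -0.   0.1] t 8.23 pos [0.6285 0.0455 0.1543] yz [ 0.999 -0.05  -0.   ] [-0.  0. -1.]
```

No contact force yet. Continuing in 1 mm steps until it touches.

```bash
python3 -m inch '{"travel":[[0,0,0.001],[0,0,0.002],[0,0,0.003],[0,0,0.003],[0,0,0.003]],"spin":[0,0,0,0,0]}'; python3 -m inch '{"travel":[[0,0,0.0005],[0,0,0.001],[0,0,0.001],[0,0,0.001]],"spin":[0,0,0,0]}'
```

```text
t: 8.65
tool_pos: [0.6287, 0.0455, 0.1516]
orientation: [-2.276, -2.165, 0.0]
force: [0.6, -0.4, -1.5]
opening: 0.0081
gripper_force: 50.0
t: 8.98
tool_pos: [0.6287, 0.0455, 0.1514]
orientation: [2.276, 2.165, 0.0]
force: [-2.8, -0.1, 6.1]
opening: 0.0075
gripper_force: 50.0
```

```bash
python3 -m inch '{"travel":[[0,0,0.0005],[0,0,0.0005],[0,0,0.0005],[0,0,0.0005]],"spin":[0,0,0,0]}'; python3 -m inch '{"travel":[[0,0,0.0004],[0,0,0.0004],[0,0,0.0004],[0,0,0.0004]],"spin":[0,0,0,0]}'
```

```text
t: 9.32
tool_pos: [0.6288, 0.0455, 0.1514]
orientation: [2.276, 2.165, 0.001]
force: [-6.2, -0.1, 9.2]
opening: 0.0078
gripper_force: 50.0
t: 9.65
tool_pos: [0.6288, 0.0455, 0.1514]
orientation: [2.276, 2.165, 0.001]
force: [-6.0, -1.2, 10.3]
opening: 0.0075
gripper_force: 50.0
```

```bash
python3 -m inch '{"travel":[[0,-0.0006,0.0004],[0,-0.0006,0.0004],[0,-0.0006,0.0004],[0,-0.0006,0.0004],[0,-0.0006,0.0004],[0,-0.0006,0.0004],[0,-0.0006,0.0004],[0,-0.0006,0.0004],[0,-0.0006,0.0004],[0,-0.0006,0.0004]],"spin":[0,0,0,0,0,0,0,0,0,0]}'
python3 - <<'E'
from h import *
p,M,s=tool();im,d=optics.read_camera("scene");save("scene_end.png",im[180:380,130:390],3)
i=optics.camera_info("wrist");im,d=optics.read_camera("wrist");P=cloud("wrist",d,i);T=(P-p)@M
m=(abs(T[...,1])<.008)&(T[...,2]<-.018)&(T[...,2]>-.03)&(abs(T[...,0])<.04);print("top",P[m].mean(0),s["force"],s["wrist_torque"],p)
E
```

```text
t: 10.48
tool_pos: [0.6287, 0.0455, 0.1514]
orientation: [2.275, 2.164, 0.002]
force: [-4.6, 0.4, 11.0]
opening: 0.0078
gripper_force: 50.0
top [0.63016793 0.05171407 0.17257604] [-4.61528618  0.38551729 11.00291047] [-0.13625569  0.83410562  0.02893947] [0.62868841 0.04549461 0.15138391]
```

View pics/scene_end.png

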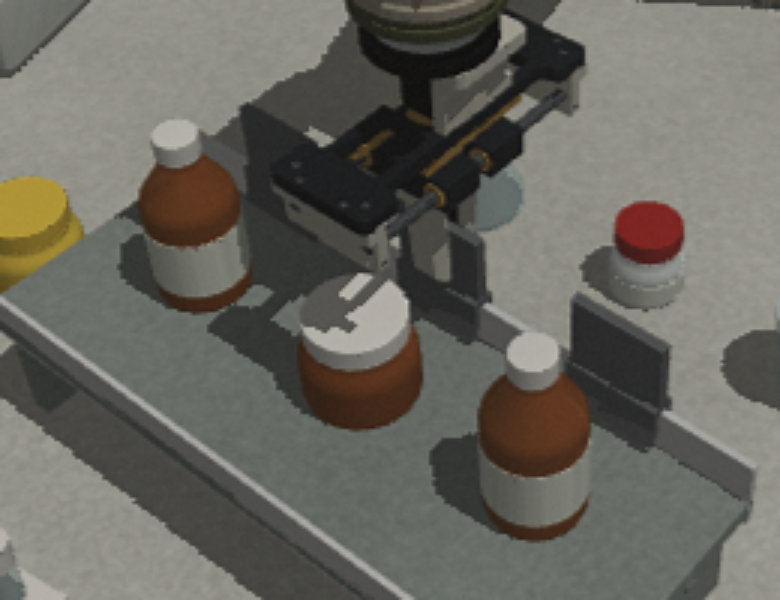

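The holder, at crop (460,280), is on the lip in front of the brown jar at the same height as its fixed neighbour at (620,350), and nothing has been disturbed. Its top edge measures 0.1726 against 0.173 expected, so it is home. Holding the press at 11 N.

```bash
python3 -m inch '{"travel":[[0,0,0],[0,0,0],[0,0,0],[0,0,0],[0,0,0],[0,0,0],[0,0,0],[0,0,0],[0,0,0],[0,0,0]],"spin":[0,0,0,0,0,0,0,0,0,0]}' | grep force
python3 -m inch '{"travel":[[0,0,0],[0,0,0],[0,0,0],[0,0,0],[0,0,0],[0,0,0],[0,0,0],[0,0,0],[0,0,0],[0,0,0]],"spin":[0,0,0,0,0,0,0,0,0,0]}' | grep force
python3 -m inch '{"travel":[[0,0,0],[0,0,0],[0,0,0],[0,0,0],[0,0,0],[0,0,0],[0,0,0],[0,0,0],[0,0,0],[0,0,0]],"spin":[0,0,0,0,0,0,0,0,0,0]}' | grep force
python3 -m inch '{"travel":[[0,0,0],[0,0,0],[0,0,0],[0,0,0],[0,0,0],[0,0,0],[0,0,0],[0,0,0],[0,0,0],[0,0,0]],"spin":[0,0,0,0,0,0,0,0,0,0]}'
python3 -c "
from plant import close_job
print(close_job())"
```

```text
force: [-4.7, -0.7, 11.9]
gripper_force: 50.0
force: [-3.9, -0.5, 10.5]
gripper_force: 50.0
force: [-5.5, 0.0, 11.1]
gripper_force: 50.0
t: 13.92
tool_pos: [0.6287, 0.0455, 0.1514]
orientation: [2.275, 2.164, 0.002]
force: [-4.6, -0.1, 11.5]
opening: 0.0082
gripper_force: 50.0
the job is handed in; nothing more can be done
None
```

The spare holder is home on the lip in front of the squat brown jar, card facing out, pressed at about 11 N for over 3 s and still gripped; I handed the job in at about 14 s, and no verdict was returned.

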